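# Mount the line spool on the winder and hold the snap ring spread at its groove

### The arm

A 6-joint arm with a two-finger parallel gripper is mounted at the origin on the work surface. World frame = base frame: x ahead of the robot, y to its left, z up, the work surface at z = 0. Lengths are in mm, angles in degrees, forces in N, time in s.
With the tool pointing down it reaches from about 350 to 850 mm from the base axis. Payload 8.1 kg.
Tool frame: the origin (TCP) lies at the very end of the fingers, on their centre line; the grasp point (between the pads) lies 19 mm behind it; z points along the fingers, y is the direction in which the jaws open and shut (so a half turn about z gives the same grasp; the last joint's range is limited). The gripper opens to 85 mm and grips with 20 to 120 N. Pads are 22 mm wide; open, the fingers measure 114 mm over their backs; the gripper's body (76 mm by 85 mm) begins 54 mm behind the grasp point. The pads swing forward as they close: fully open they stand 13 mm farther back than shut.
Start: joints at [68.675, 7.471, 85.268, -0, 87.261, -4.893], TCP at [169.709, 575.503, 231.292] pointing down, gripper open.
Joint ranges: [-169.43, 169.43], [-51.17, 129.36], [1.28, 143.12], [-76.62, 256.62], [0, 156.53], [-152.29, 152.29]. Speed limits (degrees/s): [136.94, 136.94, 159.86, 180, 180, 180].

### API

Orientations are given as [roll, pitch, yaw] about the fixed x, y, z axes, in that order (R = Rz(yaw) Ry(pitch) Rx(roll)).
In Python, from bench import r, eyes gives the robot as it stands. The module is installed in compiled form; this text tells all that it offers.
- The arm moves only by the tool play_rows, never from a script. Its argument "deltas" is a list of rows, each a list of 3 entries, a list of its own where there are three numbers: the shift along the tool's x, y, z in m, then the turn, a rotation vector about the tool's x, y, z in rad, then the closure, from 0 (fully open) to 1 (shut). A call has 1 to 8 rows; each row shifts and turns the pose as measured when the row begins, along the tool's axes as they then stand; what a row does not reach is not made up. A row lasts 1/8 s, in which the tool goes at most 62.5 mm and 10.7 degrees, less where a joint would pass 70% of its speed; a pose out of reach is approached as far as the arm can. A call with a gripper value outside its range is refused whole. The fingers move at their own pace and stop on an object; "force" is the grip in N (left out, the last holds). Time passes only in rows, so rows that do not move let the fingers close. It gives the time, the measured TCP pose, the force and the opening at its end, in the units of the state.
- r.sense(): the state, without advancing time (a new reading comes with each control period).
- eyes.snapshot(name): name is "side" or "top" or "wrist"; returns the picture (400x640x3 uint8, red, green, blue); there is no depth.
- eyes.get_calibration(name): a dict with "mtx" (3x3 intrinsics, pixels), "R" (3x3) and "t" (3): a world point X has camera coordinates R X + t; the wrist camera has in their place "T_tool_cam" (4x4, takes a point from camera to tool coordinates, whose origin is the TCP and whose axes are the flange's). Camera axes: x right, y down, z forward; pixel columns grow to the right and rows downward; lengths in mm; the calibration is good to about 2 mm. The wrist camera is an equidistant fisheye: a pixel r from the principal point sees the ray r / f radians off the axis. A picture is of the moment at which its call begins: read the wrist's pose just before it. get_calibration takes no time and is no camera call.
- r.hand_in(): hands the job in, once; it reports no verdict.
The state is a dict: "time": time; "joint_pos": joint angles; "qd": joint speeds; "joint_efforts": joint torques, N m; "tool_pos": TCP position; "tcp_rot": TCP orientation; "ft_force": force on the tool from outside, world axes, zero at the start; "wrist_torque": the same for the moment, N m; "finger_gap": finger opening in mm.
Only numpy, scipy, OpenCV 4.12 (cv2) and the standard library are available. Lean on these libraries where they do the work, as an engineer would, in place of code of your own. Each camera call takes 0.05 s, during which the arm holds its last target. There are 200 camera calls.

### The job

Put the big hollow line spool on the winder's upright axle, so that it sits down on the shoulder, and let go of it. Then take the snap-ring pliers by both handles, squeeze them fully so that the ring on the tips is spread, and lower the ring level over the end of the axle until it is level with the groove just above the spool, without leaning hard on it. Finish holding it there, the handles still squeezed and the ring still spread (do not let go), and leave everything else on the bench where it stands.

Things in the scene. Friction and masses are not known exactly. Their poses are not given: they have to be found in the camera images.
- spool: big line spool standing on the bench: upright hollow cylinder, flanges 54 mm diameter (5 mm thick, white, at both ends), grey winding between them 50 mm, 40 mm high, straight-through bore 32 mm diameter, 110 g. Origin: centre of the underside, z up along the bore
- winder: fixed winder: grey base plate 110 x 100 x 12 mm with an upright steel axle at its centre: pedestal up to 45 mm above the bench, where it ends in a flat shoulder 40 mm in diameter; above it the axle, 28 mm diameter, with a dark groove 8 mm high (24 mm diameter) from 85 to 93 mm and a top at 108 mm above the bench, its last 3 mm chamfered. Origin: centre of the underside, z up
- shoulder (a point): on the winder's axis, the flat shoulder where the spool's underside sits, 45 mm above the bench
- groove (a point): on the winder's axis, mid-height of the groove, 89 mm above the bench (the seated spool's top is at 85 mm, the groove's lower edge)
- axle_top (a point): on the winder's axis, the axle's top end, 108 mm above the bench
- pliers: loose snap-ring pliers (220 g), lying level on a wooden rest: two black handles point to the pliers' -x, two steel jaws (z 3 to 11 mm) to +x, pins at the jaw tips point down and carry a steel snap ring that stays on them. Origin: on the pivot, at the height of the handles' underside (34 mm above the bench at the start); x towards the ring, y across the handles, z up
- handles (a point): on the pliers, midway between the handles, at pliers x = -55, z = 7 mm (mid-height): take them here from above, closing along pliers y. Handles: bars 9 mm thick, 14 mm high, x -34 to -110 mm; here 55 mm over their outsides released (splayed), 39 mm and parallel when squeezed to their stop, which spreads the ring; the spring needs 3 to 8 N here and reopens them if released
- ring_bore (a point): on the pliers, fixed to them: centre of the ring's opening for the axle when fully spread, at pliers x = 58.1, y = 0, z = -11.0 mm (the ring's mid-height; 18.0 mm lower than handles, 113.1 mm ahead of it). Ring: flat, 3 mm thick, open towards the handles, 25.0 mm bore relaxed (will not pass the 28 mm axle); fully spread it leaves about 2.0 mm all round the axle
- spread_left (a joint): angle of one handle and jaw, rad: 0 released, 0.146 squeezed fully against the stop, ring fully spread (the other side moves alike)
- rest: fixed wooden rest under the pliers: base plate 130 x 50 x 10 mm and two cross bars 14 mm wide, tops 34 mm above the bench: a short one (26 mm) under the pivot and a long one (104 mm) under the handles' ends, at pliers x = 0 and -101 mm. Origin: on the bench under the pivot; x along the pliers
- thread_a: small thread spool, 30 mm diameter, 36 mm high, no wide bore; leave alone. Origin: centre of the underside
- thread_b: small thread spool, 30 mm diameter, 36 mm high, no wide bore; leave alone. Origin: centre of the underside
- cement: small amber jar, 40 mm diameter, 62 mm high; leave alone. Origin: centre of the underside
- resin: small bottle, 36 mm diameter, 95 mm high; leave alone. Origin: centre of the underside
- wax: flat round tin, 52 mm diameter, 22 mm high; leave alone. Origin: centre of the underside
- hookbox: flat box 70 x 45 x 18 mm; leave alone. Origin: centre of the underside
- brush: brush 150 mm long, lying; leave alone
There are look-alikes about, which are no part of the job. Leave any turquoise look-alike of the pliers alone. Leave any pink look-alike of the spool alone.

How it is judged (in metres and radians):
On the way, in this order (a step that is already met when the one before it is completed fails the run):
1. the spool sits on the shoulder of the axle and is let go (horizontal distance between spool and shoulder below 0.004 m and z of spool in the frame of shoulder between -0.003 and 0.003 m and angle between spool's own z axis and vertical below 0.08 rad and contact force between the fingers and spool below 0.3 N and linear speed of spool below 0.02 m/s), for 0.2 s.
2. the ring, held spread by the pliers, is over the end of the axle (value of joint spread_left above 0.124 rad and horizontal distance between ring_bore and axle_top below 0.008 m and height (world z) of ring_bore above 0.104 m and contact force between the fingers and pliers above 3 N), for 0.04 s.
At the end, for the whole second after the job is handed in: spool on the shoulder (4 mm off axis, 3 mm in height, upright); ring opening within 4 mm of the axle's axis and 3.5 mm of the groove's middle height; pliers level (0.1 rad), still, squeezed by the fingers (spread_left above 0.124 rad), pressing under 8 N on winder and spool (horizontal distance between spool and shoulder below 0.004 m and z of spool in the frame of shoulder between -0.003 and 0.003 m and angle between spool's own z axis and vertical below 0.08 rad and horizontal distance between ring_bore and groove below 0.004 m and z of ring_bore in the frame of groove between -0.0035 and 0.0035 m and angle between pliers's own z axis and vertical below 0.1 rad and value of joint spread_left above 0.124 rad and contact force between the fingers and pliers above 3 N and contact force between the fingers and spool below 0.3 N and contact force between pliers and winder below 8 N and contact force between pliers and spool below 8 N and contact force between pliers and rest below 0.1 N and linear speed of pliers below 0.02 m/s); the arm keeps its last pose, push and grip.
It fails at once if something else on the bench is pushed away by more than 30 mm (distance of any of thread_a, thread_b, cement, resin, wax, hookbox, brush from where it was at the start of the episode above 0.03 m).
It also fails if it takes over 58 s, if anything falls off the work surface, if the arm or the gripper's body presses on something with over 40 N, if the wrist force passes 120 N, or if a joint passes its speed limit or range.

## Working session

There is one attempt and no reset: what is moved stays moved. The work goes in short steps, Python scripts to look and compute and a tool call to move; the robot and the scene stay as the last step left them, time stands still between calls to the robot, and variables do not carry over. Pictures are saved under pics/ and viewed, about 8 in all and at most 12, crops included, and the job is handed in when it is done.

Besides the shell and the picture viewer there is one more tool, called after "Emit:" as a command line: name --argument value ..., lists and objects as JSON in quotes. play_rows: Moves the arm, as the interface text tells. Its arguments: {"type":"object","properties":{"deltas":{"type":"array"},"force":{"type":"number"}},"required":["deltas"]}

```bash
mkdir -p pics; python3 - <<'E'
from bench import r, eyes
import cv2,numpy as np
s=r.sense(); print(s)
for n in("top","side","wrist"):
    im=eyes.snapshot(n); cv2.imwrite(f"pics/{n}0.png",im[:,:,::-1])
    c=eyes.get_calibration(n); print(n,{k:np.round(v,4).tolist() for k,v in c.items()})
E
```

```text
{'time': 0.0, 'joint_pos': array([ 6.86762935e+01,  7.51688210e+00,  8.53302936e+01, -7.70081270e-04,
        8.72611088e+01, -4.89268187e+00]), 'qd': array([ 0.02442258, -0.01392812,  0.06071202,  0.01763481,  0.09344628,
        0.08016204]), 'joint_efforts': array([-1.41941997e-03, -5.69377041e+01, -5.00543904e+01, -3.05128915e-04,
        1.48288527e-02,  8.10839396e-06]), 'tool_pos': array([169.49265367, 574.98167149, 230.21621595]), 'tcp_rot': array([-1.79892044e+02, -8.46921924e-03,  1.63569005e+02]), 'ft_force': array([ 0.62421344, -0.23542973,  0.12395836]), 'wrist_torque': array([-0.0068552 ,  0.00300887, -0.05588817]), 'finger_gap': 85.30157556710202}
top {'mtx': [[414.238, 0.0, 318.0673], [0.0, 414.238, 199.3985], [0.0, 0.0, 1.0]], 'R': [[0.0196, -0.9997, -0.0174], [-0.9919, -0.0173, -0.1259], [0.1255, 0.0197, -0.9919]], 't': [0.4328, 491.4547, 1353.3772]}
side {'mtx': [[416.7384, 0.0, 317.3366], [0.0, 416.7384, 188.7029], [0.0, 0.0, 1.0]], 'R': [[-0.9814, -0.1916, 0.0092], [-0.1488, 0.7304, -0.6666], [0.121, -0.6556, -0.7453]], 't': [479.0337, 140.1291, 1271.5453]}
wrist {'mtx': [[309.7069, 0.0, 314.1848], [0.0, 309.7069, 196.2211], [0.0, 0.0, 1.0]], 'T_tool_cam': [[0.0009, -0.9551, -0.2961, 76.6273], [1.0, 0.0004, 0.0016, -0.5719], [-0.0014, -0.2961, 0.9551, -140.922], [0.0, 0.0, 0.0, 1.0]]}
```

View pics/top0.png

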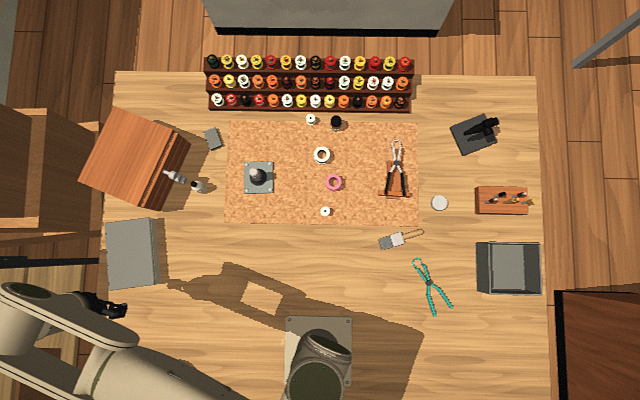

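View pics/side0.png

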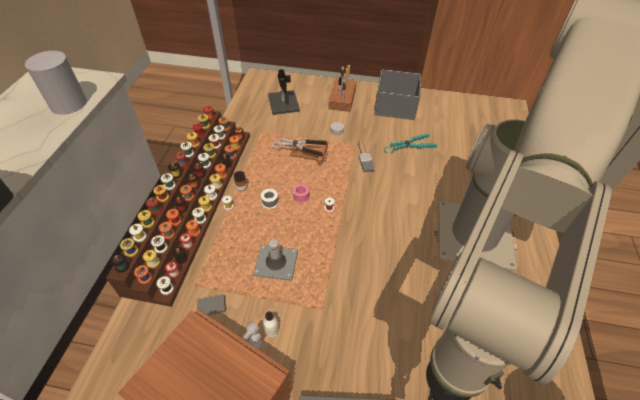

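The top view shows the winder axle around (258,172), the white spool at (322,155), the pink one at (334,183), and the pliers with ring at (398,142) and handles to about (397,192). I'll cast these pixels to world points.

```bash
cat > h.py <<'E'
from bench import r, eyes
import cv2,numpy as np
from scipy.spatial.transform import Rotation as Ro
def ray(n,uv,pose=None):
    c=eyes.get_calibration(n);K=c["mtx"];uv=np.atleast_2d(np.float64(uv))
    x=(uv-[K[0][2],K[1][2]])/K[0][0]
    if n=="wrist":
        th=np.linalg.norm(x,axis=1)[:,None]; d=np.hstack([x/np.maximum(th,1e-9)*np.sin(th),np.cos(th)])
        R=Ro.from_euler('xyz',pose[1],degrees=True).as_matrix();T=np.array(c["T_tool_cam"])
        return R@T[:3,3]+pose[0],d@(R@T[:3,:3]).T
    R=np.array(c["R"]);return -R.T@np.array(c["t"]),np.hstack([x,np.ones((len(x),1))])@R
def plane(n,uv,z,pose=None):
    o,d=ray(n,uv,pose);return o+d*((z-o[2])/d[:,2])[:,None]
def proj(n,X,pose=None):
    c=eyes.get_calibration(n);K=c["mtx"];X=np.atleast_2d(np.float64(X))
    if n=="wrist":
        R=Ro.from_euler('xyz',pose[1],degrees=True).as_matrix();T=np.array(c["T_tool_cam"])
        p=((X-pose[0])@R-T[:3,3])@T[:3,:3]
        rr=np.linalg.norm(p[:,:2],axis=1)[:,None];q=p[:,:2]/rr*np.arctan2(rr,p[:,2:])
    else:
        p=X@np.array(c["R"]).T+c["t"];q=p[:,:2]/p[:,2:]
    return q*K[0][0]+[K[0][2],K[1][2]]
def snap(n,f):
    s=r.sense();im=eyes.snapshot(n)[:,:,::-1].copy();cv2.imwrite("pics/"+f,im);return im,(s["tool_pos"],s["tcp_rot"])
E
python3 - <<'E'
from h import *
for nm,uv,z in[("spool",(322,155),40),("axle",(256,171),108),("pink",(334,183),40),("ring",(398,142),25),("piv",(397,167),45),("hL",(386,193),45),("hR",(407,193),45),("wax",(439,203),22),("thr1",(311,119),36),("thr2",(325,211),36)]:
    print(nm,plane("top",uv,z).round())
a=cv2.imread("pics/top0.png");w=cv2.imread("pics/wrist0.png")
o=np.zeros((600,800,3),np.uint8)
o[:300,:270]=cv2.resize(a[125:225,225:315],None,fx=3,fy=3)
o[:300,280:580]=cv2.resize(a[120:220,290:390],None,fx=3,fy=3)
o[300:,:270]=cv2.resize(a[120:220,355:445],None,fx=3,fy=3)
o[300:,280:760]=cv2.resize(w,(480,300))
cv2.imwrite("pics/m1.png",o)
E
```

```text
spool [[641.  -1.  40.]]
axle [[569. 208. 108.]]
pink [[546. -43.  40.]]
ring [[ 694. -259.   25.]]
piv [[ 603. -251.   45.]]
hL [[ 515. -215.   45.]]
hR [[ 516. -284.   45.]]
wax [[ 487. -395.   22.]]
thr1 [[767.  39.  36.]]
thr2 [[452. -14.  36.]]
```

View pics/m1.png

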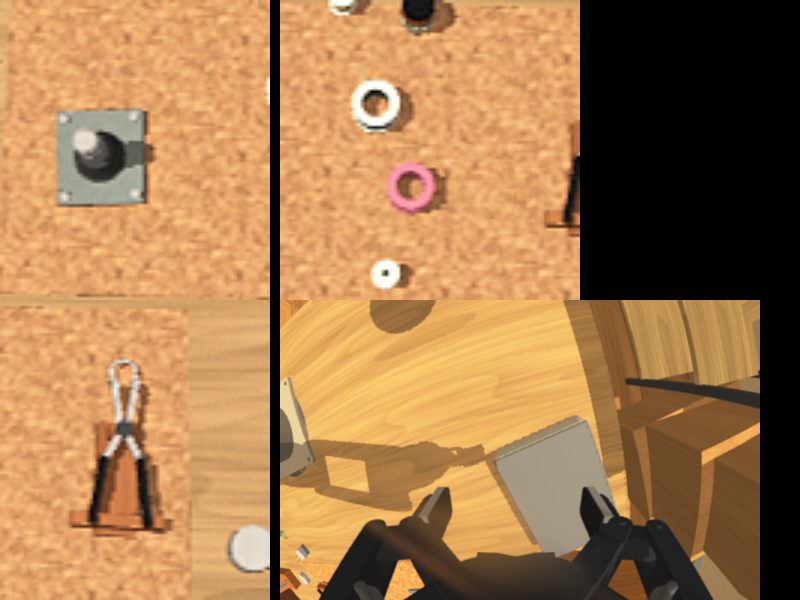

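Emit:
play_rows --deltas '[[[0,0,0],[0,0,-0.145],0],[[0,0,0],[0,0,-0.145],0],[[-0.042,-0.043,0],[0,0,0],0],[[-0.042,-0.043,0],[0,0,0],0],[[-0.042,-0.043,0],[0,0,0],0],[[-0.042,-0.043,0],[0,0,0],0],[[-0.042,-0.043,0],[0,0,0],0],[[-0.042,-0.043,0],[0,0,0],0]]' --force 40

```text
time: 1.15
tool_pos: [428.2, 315.2, 227.6]
tcp_rot: [-179.8, -0.2, -178.7]
ft_force: [0.7, 0.4, 0.1]
finger_gap: 85.3
```

Emit:
play_rows --deltas '[[[-0.035,-0.037,0],[0,0,0.01],0],[[-0.035,-0.037,0],[0,0,0.01],0],[[-0.033,-0.037,0],[0,0,0],0],[[0,0,0],[0,0,0],0]]'

```text
time: 1.65
tool_pos: [537.1, 197.3, 226.5]
tcp_rot: [-179.7, -0.2, 179.7]
ft_force: [0.2, -0.1, 0.1]
finger_gap: 85.1
```

```bash
python3 - <<'E'
from h import *
im,p=snap("wrist","w1.png");print(p)
print(proj("wrist",[[569,208,108],[569,208,45],[569,208,0],p[0]],p).round())
E
```

```text
(array([537.07841578, 197.29973279, 226.47579343]), array([-179.69841936,   -0.22417197,  179.74353108]))
[[327. 226.]
 [325. 204.]
 [324. 193.]
 [314. 257.]]
```

View pics/w1.png

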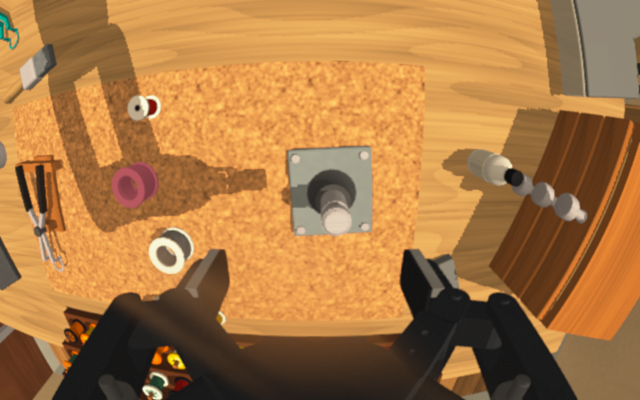

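The wrist view shows the axle top disk at (337,220), base bolts at (295,159), (364,155), (302,231), (364,227), and the white spool top at about (169,252).

```bash
python3 - <<'E'
from h import *
im=cv2.imread("pics/w1.png");p=(np.array([537.078,197.3,226.476]),np.array([-179.698,-.2242,179.7435]))
b=np.array([(295,159),(364,155),(302,231),(364,227)])
P=plane("wrist",b,13,p);print("bolts",P.round(1).tolist(),P.mean(0).round(1))
c=plane("wrist",[(288,149),(370,146),(373,233),(297,236)],12,p);print("corners",c.round(1).tolist(),c.mean(0))
print("top",plane("wrist",(337,220),108,p).round(1),"spool",plane("wrist",(169,252),40,p).round(1))
o=np.hstack([cv2.resize(im[130:250,270:390],(480,480),interpolation=2),cv2.resize(im[215:290,135:210],(300,480),interpolation=2)])
cv2.imwrite("pics/w1c.png",o)
E
```

```text
bolts [[524.2, 174.2, 13.0], [519.3, 254.6, 13.0], [614.8, 181.0, 13.0], [609.9, 258.5, 13.0]] [567.1 217.1  13. ]
corners [[512.5, 166.2, 12.0], [508.8, 261.6, 12.0], [618.7, 270.7, 12.0], [622.1, 174.5, 12.0]] [565.52557152 218.267216    12.        ]
top [[562.9 217.3 108. ]] spool [[636.1   8.9  40. ]]
```

View pics/w1c.png

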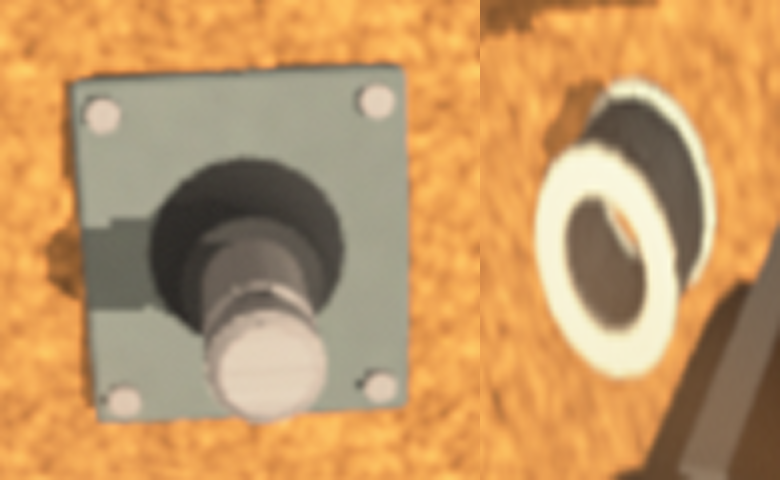

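Emit:
play_rows --deltas '[[[-0.015,-0.047,0.015],[0,0,0],0],[[-0.015,-0.047,0.02],[0,0,0],0],[[-0.015,-0.047,0.02],[0,0,0],0],[[-0.015,-0.04,0.02],[0,0,0],0],[[0,0,0],[0,0,0.005],0],[[0,0,0],[0,0,0],0]]'

```text
time: 2.45
tool_pos: [594.1, 21.6, 149.8]
tcp_rot: [-180.0, -0.3, -180.0]
ft_force: [-0.1, 0.2, -0.4]
finger_gap: 85.3
```

```bash
python3 - <<'E'
from h import *
im,p=snap("wrist","w2.png");print(p)
u,v=proj("wrist",[636,9,40],p)[0];print(u,v)
hsv=cv2.cvtColor(im,cv2.COLOR_BGR2HSV)
m=((hsv[...,1]<60)&(hsv[...,2]>190)).astype(np.uint8)
n,l,st,c=cv2.connectedComponentsWithStats(m)
for i in range(1,n):
    if st[i,4]>200: print(st[i],c[i].round(1))
u,v=int(u),int(v);cv2.imwrite("pics/w2c.png",cv2.resize(im[max(0,v-70):v+90,u-110:u+110],None,fx=3,fy=3))
print(u-110,v-70)
E
```

```text
(array([594.11134796,  21.63194674, 149.78009824]), array([-179.97189271,   -0.30867164, -179.95455617]))
299.86390432965294 240.52294641232248
[ 253   12   38   39 1001] [271.9  29.9]
[  0  98  10  36 310] [  4.  115.6]
[552 170  18  31 379] [560.3 185.4]
[ 263  207   57   64 1490] [292.4 242.3]
189 170
```

View pics/w2c.png

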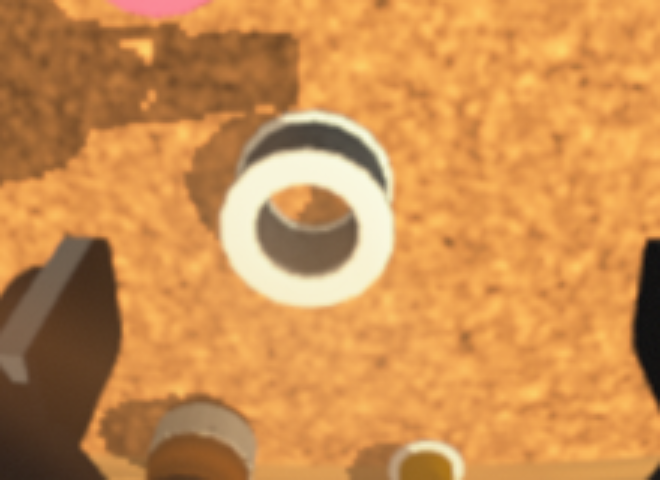

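```bash
python3 - <<'E'
from h import *
p=(np.array([594.111,21.632,149.78]),np.array([-179.972,-.3087,-179.9546]))
print(plane("wrist",[(291.1,245.8),(291.6,246.4)],40,p).round(1))
E
```

```text
[[641.3   1.   40. ]
 [641.9   1.4  40. ]]
```

Emit:
play_rows --deltas '[[[-0.025,-0.011,0.02],[0,0,0],0],[[-0.023,-0.01,0.02],[0,0,0],0],[[0,0,0.03],[0,0,0],0],[[0,0,0.03],[0,0,0],0],[[0,0,0],[0,0,0],0]]'

```text
time: 3.12
tool_pos: [645.2, 10.0, 53.0]
tcp_rot: [180.0, 0.2, -179.3]
ft_force: [-0.7, -0.1, -0.4]
finger_gap: 85.5
```

Emit:
play_rows --deltas '[[[0.003,-0.008,0.003],[0,0,0.006],0],[[0,0,0.003],[0,0,0],0],[[0,0,0],[0,0,0],0]]'

```text
time: 3.5
tool_pos: [644.6, 2.9, 51.7]
tcp_rot: [180.0, 0.5, -179.6]
ft_force: [0.2, -0.0, 0.3]
finger_gap: 85.0
```

Emit:
play_rows --deltas '[[[0.005,-0.002,0.025],[0,0.008,0.004],0],[[0.002,-0.001,0.02],[0,0,0],0],[[0.001,0,0.01],[0,0,0],0],[[0,0,0.002],[0,0,0],0]]'

```text
time: 4.0
tool_pos: [636.1, -0.5, -8.9]
tcp_rot: [180.0, 0.0, -179.8]
ft_force: [-0.3, -0.7, -0.1]
finger_gap: 85.5
```

```bash
python3 -c "
from h import *
for i in range(2):
  s=r.sense();print(s['tool_pos'],s['tcp_rot']);eyes.snapshot('wrist')
s=r.sense();print(s['tool_pos'],s['tcp_rot'],s['qd'])"
```

```text
[ 6.36148435e+02 -5.10329530e-01 -8.93405553e+00] [ 1.79992857e+02  1.18950927e-02 -1.79821968e+02]
[ 6.36257451e+02 -4.87404943e-01 -8.79296048e+00] [ 1.79993861e+02  2.29028820e-02 -1.79819777e+02]
[ 6.36882369e+02 -5.15717059e-01 -7.87446116e+00] [ 1.79999463e+02  9.13295811e-02 -1.79816125e+02] [ 0.02390065 -1.03053225 -0.93960145  0.00292955  0.26086116  0.02132907]
```

Emit:
play_rows --deltas '[[[-0.004,0.001,-0.004],[0,0,0],0],[[-0.001,0,-0.001],[0,0,0],0],[[0,0,0],[0,0,0],0]]'

```text
time: 4.47
tool_pos: [644.2, 0.6, -0.3]
tcp_rot: [-180.0, 0.3, -179.8]
ft_force: [0.0, -0.8, -0.8]
finger_gap: 85.7
```

Emit:
play_rows --deltas '[[[0.003,0.0005,0],[0,0,0],0.05],[[0.001,0,0],[0,0,0],0.2],[[0,0,0],[0,0,0],0.35],[[0,0,0],[0,0,0],0.5]]' --force 40

```text
time: 4.97
tool_pos: [640.3, 1.0, 0.5]
tcp_rot: [-180.0, 0.4, -179.8]
ft_force: [-0.9, 0.2, 3.6]
finger_gap: 51.8
```

Emit:
play_rows --deltas '[[[0,0,0],[0,0,0],1],[[0,0,0],[0,0,0],1],[[0,0,-0.02],[0,0,0],1],[[0,0,-0.03],[0,0,0],1],[[0,0,-0.04],[0,0,0],1],[[0,0,-0.03],[0,0,0],1],[[0,0,0],[0,0,0],1]]'

```text
time: 5.85
tool_pos: [639.0, 1.2, 127.3]
tcp_rot: [-180.0, 0.3, -179.8]
ft_force: [0.1, 0.2, -2.2]
finger_gap: 51.5
```

```bash
python3 - <<'E'
from h import *
im,p=snap("wrist","w3.png");print(p,r.sense()["finger_gap"])
cv2.imwrite("pics/w3c.png",cv2.resize(im[180:340,200:430],None,fx=3,fy=3))
E
```

```text
(array([639.02266278,   1.23800029, 127.2980396 ]), array([-179.99015891,    0.34555472, -179.80493942])) 51.48287800925084
```

View pics/w3c.png

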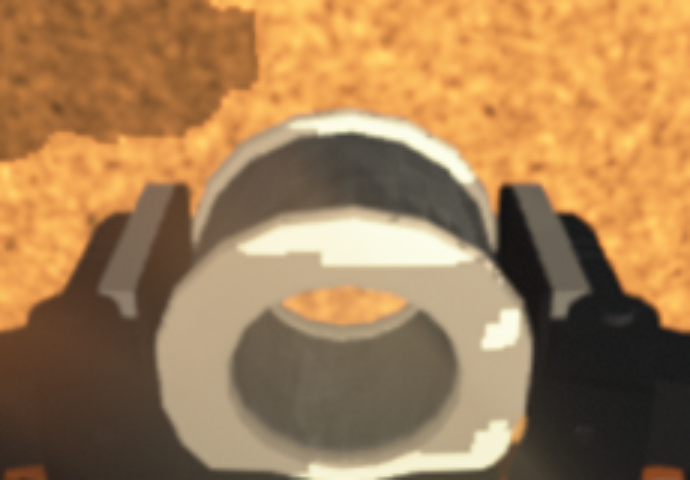

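The spool is held between the pads, its top ellipse centred near full-image (315,297) and its bore clear. Next I move over to the winder, staying slightly beyond it in x so the axle stays visible.

```bash
python3 - <<'E'
from h import *
p=(np.array([639.023,1.238,127.298]),np.array([-179.99,.3456,-179.805]))
for uv in[(315,294),(315,296.7),(315,299)]: print((plane("wrist",uv,166.8,p)-p[0]).round(1))
# rim rows: bore near/far edges
print((plane("wrist",[(315,267.5),(315,331.5),(277.3,300),(353.3,300),(252.3,300),(377.5,300)],166.8,p)-p[0]).round(1))
E
```

```text
[[-5.1  0.2 39.5]]
[[-3.8  0.2 39.5]]
[[-2.6  0.2 39.5]]
[[-17.5   0.2  39.5]
 [ 15.3   0.3  39.5]
 [ -1.8 -14.9  39.5]
 [ -1.9  15.7  39.5]
 [ -1.3 -25.2  39.5]
 [ -1.4  25.7  39.5]]
```

Emit:
play_rows --deltas '[[[0.002,0.02,-0.015],[0,0,0],1],[[0.004,0.035,-0.015],[0,0,0],1],[[0.004,0.045,-0.005],[0,0,0],1],[[0.004,0.045,0],[0,0,0],1],[[0.004,0.045,0],[0,0,0],1],[[0.004,0.02,0],[0,0,0],1],[[0.001,0.003,0],[0,0,0],1],[[0,0,0],[0,0,0],1]]'

```text
time: 6.9
tool_pos: [606.8, 224.1, 153.6]
tcp_rot: [-180.0, -0.6, -179.8]
ft_force: [0.1, -0.3, -1.6]
finger_gap: 52.3
```

```bash
python3 - <<'E'
from h import *
im,p=snap("wrist","w4.png");print(p)
print(proj("wrist",[565,217.4,108],p))
a=cv2.resize(im[120:280,200:430],None,fx=3,fy=3);cv2.imwrite("pics/w4c.png",a)
E
```

```text
(array([606.78904567, 224.10838309, 153.55008011]), array([-179.96676335,   -0.64677499, -179.79924941]))
[[303.50415932 161.01138264]]
```

View pics/w4c.png

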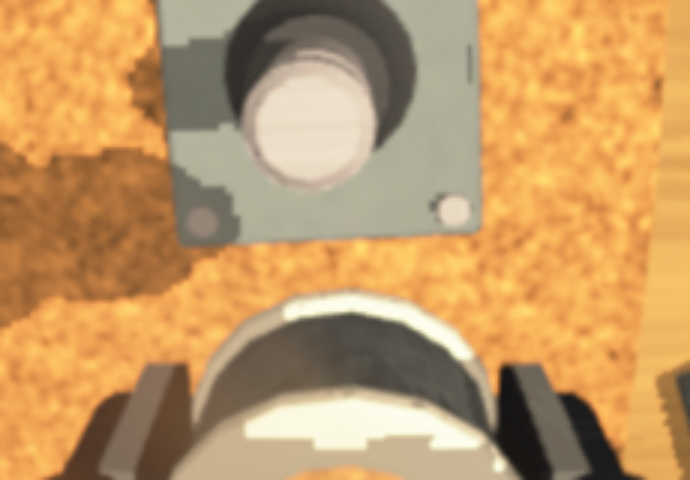

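Emit:
play_rows --deltas '[[[0.012,-0.003,0.005],[0,-0.006,0],1],[[0.014,-0.003,0.01],[0,-0.004,0],1],[[0.012,-0.001,0.01],[0,0,0],1],[[0.004,0,0.005],[0,0,0],1],[[0,0,0.001],[0,0,0],1],[[0,0,0],[0,0,0],1]]'

```text
time: 7.7
tool_pos: [566.8, 209.1, 122.8]
tcp_rot: [-179.9, 0.1, 179.6]
ft_force: [-0.6, 0.6, -1.3]
finger_gap: 51.7
```

Emit:
play_rows --deltas '[[[0,0.006,0],[0,0,0],1],[[0,0.003,0],[0,0,0],1],[[0,0.001,0],[0,0,0],1],[[0,0,0],[0,0,0],1]]'

```text
time: 8.2
tool_pos: [568.2, 220.3, 123.8]
tcp_rot: [-179.9, 0.2, 179.6]
ft_force: [0.4, 0.4, -1.3]
finger_gap: 52.0
```

```bash
python3 - <<'E'
from h import *
im,p=snap("wrist","w5.png");print(p)
a=cv2.resize(im[230:350,240:390],None,fx=5,fy=5,interpolation=2);cv2.imwrite("pics/w5c.png",a)
# where a perfectly held spool over axle would appear
t=np.linspace(0,6.28,5)[:4]
A=np.array([565.3,216.9,108]);print(((proj("wrist",A+np.c_[14*np.cos(t),14*np.sin(t),0*t-3],p)-[240,230])*5).round())
B=p[0]+[-1.1,.3,39.5];print(((proj("wrist",B+np.c_[16*np.cos(t),16*np.sin(t),0*t],p)-[240,230])*5).round())
E
```

```text
(array([568.18272404, 220.2988892 , 123.83020116]), array([-1.79936266e+02,  1.65557710e-01,  1.79633995e+02]))
[[343. 143.]
 [464.  35.]
 [340. -80.]
 [218.  35.]]
[[376. 503.]
 [574. 355.]
 [375. 190.]
 [177. 356.]]
```

View pics/w5c.png

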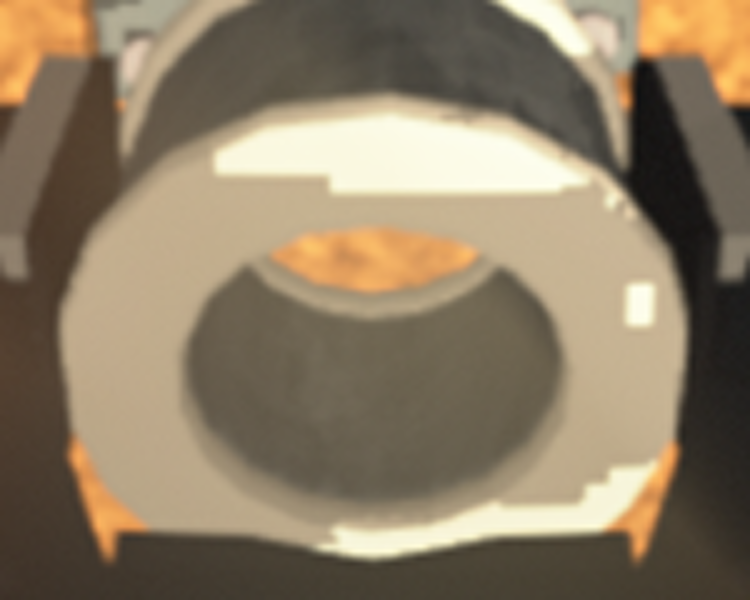

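The crop shows the bore rim spanning x 183–567, y about 224–508, and the flange x 60–690, y 95–557. The axle is hidden behind the spool. I'll fit the spool centre from the rims.

```bash
python3 - <<'E'
from h import *
p=(np.array([568.183,220.299,123.83]),np.array([-179.936,.1656,179.634]))
f=lambda a:np.array(a)/5-.4+[240,230]
for nm,pts in[("bore",[(183,365),(567,365),(375,224),(375,508)]),("flange",[(60,325),(690,325),(380,95),(375,557)])]:
  for h in(34,36.5,39.5):
    P=plane("wrist",f(pts),p[0][2]+h,p)-p[0]
    c,rad=cv2.minEnclosingCircle(P[:,:2].astype(np.float32)); print(nm,h,"spanx",P[3,0]-P[2,0],"cx",(P[3,0]+P[2,0])/2,"spany",P[1,1]-P[0,1],"cy",(P[1,1]+P[0,1])/2)
E
```

```text
bore 34 spanx 31.02521688550064 cx 4.710817589054159 spany 32.72393487203533 cy 0.12254442990757752
bore 36.5 spanx 30.298313558891437 cx 2.792586109188562 spany 31.957231541450682 cy 0.1279364658142157
bore 39.5 spanx 29.426029566960437 cx 0.4907083333499145 spany 31.037187544749088 cy 0.13440690890217866
flange 34 spanx 49.14330051621107 cx 2.026802871155553 spany 53.36839691404171 cy 0.14774736060233806
flange 36.5 spanx 47.99190071270209 cx 0.1714563417581303 spany 52.11800548581144 cy 0.15254890606276206
flange 39.5 spanx 46.610220948491246 cx -2.0549594935187656 spany 50.61753577193508 cy 0.15831076061527938
```

Emit:
play_rows --deltas '[[[0.004,-0.003,0.003],[0,0,0.005],1],[[0.002,-0.001,0.003],[0,0,0],1],[[0.001,0,0.002],[0,0,0],1],[[0,0,0],[0,0,0],1],[[0,0,0],[0,0,0],1]]'

```text
time: 8.88
tool_pos: [560.2, 215.6, 114.9]
tcp_rot: [-179.9, 0.1, 179.3]
ft_force: [-0.2, 1.1, -0.7]
finger_gap: 51.7
```

Emit:
play_rows --deltas '[[[-0.003,0.001,0],[0,0,0.009],1],[[0,0,0],[0,0,0],1],[[0,0,0],[0,0,0],1]]'

```text
time: 9.25
tool_pos: [563.8, 216.8, 115.2]
tcp_rot: [-179.9, 0.2, 178.8]
ft_force: [0.1, -1.3, -1.2]
finger_gap: 51.3
```

Emit:
play_rows --deltas '[[[0,0,0.004],[0,0,-0.01],1],[[0,0,0.004],[0,0,-0.01],1],[[0,0,0.004],[0,0,0],1],[[0,0,0.002],[0,0,0],1],[[0,0,0],[0,0,0],1]]'

```text
time: 9.88
tool_pos: [563.5, 216.7, 99.6]
tcp_rot: [-179.9, 0.1, 180.0]
ft_force: [0.2, -0.0, -0.9]
finger_gap: 51.7
```

Emit:
play_rows --deltas '[[[0,0,0.008],[0,0,0],1],[[0,0,0.01],[0,0,0],1],[[0,0,0.01],[0,0,0],1],[[0,0,0.008],[0,0,0],1],[[0,0,0.004],[0,0,0],1],[[0,0,0.001],[0,0,0],1],[[0,0,0],[0,0,0],1]]'

```text
time: 10.75
tool_pos: [563.2, 216.5, 55.1]
tcp_rot: [-179.9, 0.1, 180.0]
ft_force: [0.6, -0.1, -2.0]
finger_gap: 51.6
```

Emit:
play_rows --deltas '[[[0,0,0.003],[0,0,0],1],[[0,0,0.003],[0,0,0],1],[[0,0,0.002],[0,0,0],1],[[0,0,0.001],[0,0,0],1],[[0,0,0],[0,0,0],1]]'

```text
time: 11.38
tool_pos: [563.8, 216.7, 46.4]
tcp_rot: [-179.9, 0.1, 180.0]
ft_force: [-0.3, 0.3, -1.3]
finger_gap: 51.4
```

Emit:
play_rows --deltas '[[[0,0,0.0015],[0,0,0],1],[[0,0,0.001],[0,0,0],1],[[0,0,0],[0,0,0],1]]'

```text
time: 11.75
tool_pos: [564.4, 216.8, 45.8]
tcp_rot: [-179.9, 0.2, 180.0]
ft_force: [0.3, 0.4, -1.6]
finger_gap: 52.1
```

Emit:
play_rows --deltas '[[[0,0,0.002],[0,0,0],1],[[0,0,0.001],[0,0,0],1],[[0,0,0],[0,0,0],0.3],[[0,0,0],[0,0,0],0],[[0,0,0],[0,0,0],0],[[0,0,0],[0,0,0],0],[[0,0,0],[0,0,0],0]]'

```text
time: 12.62
tool_pos: [565.1, 217.0, 45.3]
tcp_rot: [-179.9, 0.3, 180.0]
ft_force: [0.5, 0.9, -0.1]
finger_gap: 85.1
```

Emit:
play_rows --deltas '[[[0,0,-0.02],[0,0,0],0],[[0,0,-0.04],[0,0,0],0],[[0,0,-0.05],[0,0,0],0],[[0,0,-0.045],[0,0,0],0],[[0.004,-0.03,0],[0,0,0],0],[[0.005,-0.06,0],[0,0,0],0],[[0.005,-0.06,0],[0,0,0],0],[[0.005,-0.06,0],[0,0,0],0]]'

```text
time: 13.62
tool_pos: [547.3, 6.2, 218.5]
tcp_rot: [180.0, 1.0, -179.5]
ft_force: [0.5, -0.2, 0.5]
finger_gap: 85.2
```

Emit:
play_rows --deltas '[[[0.005,-0.06,0],[0,0,0],0],[[0.005,-0.06,0],[0,0,0],0],[[0.005,-0.06,0],[0,0,0],0],[[0.005,-0.05,0],[0,0,0],0],[[0,-0.012,0],[0,0,0],0],[[0,0,0],[0,0,0],0]]'

```text
time: 14.38
tool_pos: [528.2, -248.1, 229.5]
tcp_rot: [-179.7, 1.7, -179.8]
ft_force: [-0.5, 0.2, -0.0]
finger_gap: 85.6
```

```bash
python3 - <<'E'
from h import *
im,p=snap("wrist","w6.png");print(p)
t,_=snap("top","t6.png")
o=np.zeros((600,640,3),np.uint8);o[:400]=im
o[400:,:300]=cv2.resize(t[135:202,215:315],(300,200));cv2.imwrite("pics/w6c.png",o)
E
```

```text
(array([ 528.20188119, -248.06705639,  229.49141434]), array([-179.7317735 ,    1.67040699, -179.83707205]))
```

View pics/w6c.png

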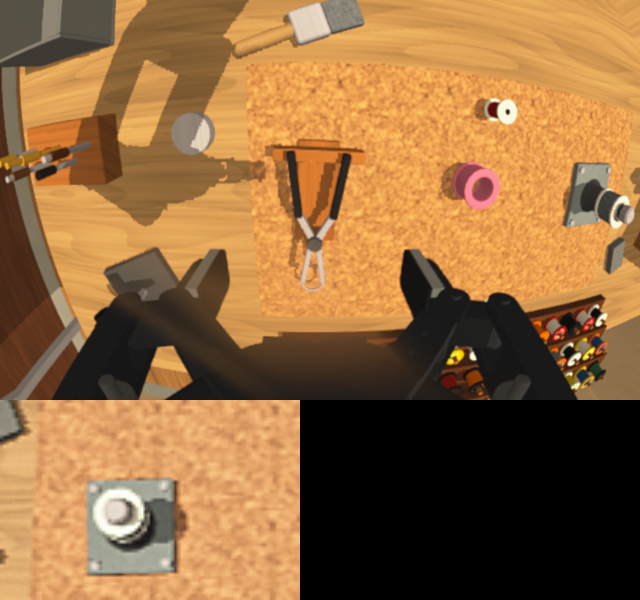

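The crop shows the spool seated around the axle. The pliers have handle ends at about (292,152) and (347,153), the pivot at (314,243) and the ring at (312,283).

```bash
python3 - <<'E'
from h import *
im=cv2.imread("pics/w6.png");p=(np.array([528.202,-248.067,229.491]),np.array([-179.732,1.6704,-179.837]))
g=cv2.cvtColor(im,cv2.COLOR_BGR2HSV)[...,2]
m=np.zeros(g.shape,np.uint8);m[148:225,280:360]=(g[148:225,280:360]<75)
n,l,st,c=cv2.connectedComponentsWithStats(m)
L=[]
for i in range(1,n):
    if st[i,4]>150:
        print(st[i],c[i].round(1))
        ys,xs=np.where(l==i);P=plane("wrist",np.c_[xs,ys],48,p)[:,:2].astype(np.float32)
        vx,vy,x0,y0=cv2.fitLine(P,cv2.DIST_L2,0,.01,.01).ravel();a=np.degrees(np.arctan(vy/vx))
        rc=cv2.minAreaRect(P);print("angle",a,"c",x0,y0,"rect",rc,"x range",P[:,0].min(),P[:,0].max());L.append((vy/vx,x0,y0))
print("pivot",plane("wrist",(314,243),46,p).round(1),"ring",plane("wrist",(312.5,283),23,p).round(1))
s=(L[0][0],L[1][0]);x=(L[1][2]-L[0][2]+s[0]*L[0][1]-s[1]*L[1][1])/(s[0]-s[1]);print("intersect",x,L[0][2]+s[0]*(x-L[0][1]))
for X in(540,550,560):
    print(X,[l[2]+l[0]*(X-l[1]) for l in L])
E
```

```text
[287 151  15  67 463] [294.  183.3]
angle 5.666078 c 542.79333 -270.40475 rect ((544.317626953125, -270.2355651855469), (74.84245300292969, 8.357356071472168), 5.979222774505615) x range 506.98904 581.79987
[330 154  21  65 467] [339.8 185.3]
angle -10.548989 c 544.8612 -220.86693 rect ((546.389404296875, -221.0730438232422), (8.434508323669434, 74.32376861572266), 79.76384735107422) x range 509.87723 582.81836
pivot [[ 615.6 -248.6   46. ]] ring [[ 688.8 -250.4   23. ]]
intersect 717.6921 -253.05211
540 [np.float32(-270.6819), np.float32(-219.96165)]
550 [np.float32(-269.68973), np.float32(-221.8239)]
560 [np.float32(-268.6976), np.float32(-223.68613)]
```

Emit:
play_rows --deltas '[[[-0.01,0,0.02],[0,0.015,0.025],0],[[-0.012,0,0.03],[0,0.01,0.02],0],[[-0.01,0,0.03],[0,0,0],0],[[-0.003,0,0.02],[0,0,0],0],[[0,0,0.01],[0,0,0],0],[[0,0,0],[0,0,0],0],[[0,0,0],[0,0,0],0]]'

```text
time: 15.35
tool_pos: [569.1, -239.4, 121.1]
tcp_rot: [-179.7, 0.5, 178.2]
ft_force: [0.0, -0.9, 0.5]
finger_gap: 85.5
```

Emit:
play_rows --deltas '[[[0.005,-0.005,0.015],[-0.005,0.006,0.01],0],[[0.002,-0.002,0.02],[0,0,0],0],[[0,0,0.015],[0,0,0],0],[[0,0,0.003],[0,0,0],0],[[0,0,0],[0,0,0],0],[[0,0,0],[0,0,0],0]]'

```text
time: 16.1
tool_pos: [561.5, -247.7, 65.3]
tcp_rot: [180.0, 0.2, 177.5]
ft_force: [0.9, -0.5, 0.5]
finger_gap: 85.4
```

Aligned; descend to grasp height.

Emit:
play_rows --deltas '[[[0,0.001,0.012],[0,0.002,0],0],[[0,0,0.015],[0,0,0],0],[[0,0,0.01],[0,0,0],0],[[0,0,0.004],[0,0,0],0],[[0,0,0.001],[0,0,0],0],[[0,0,0],[0,0,0],0]]'

```text
time: 16.85
tool_pos: [562.0, -246.5, 20.7]
tcp_rot: [-180.0, 0.1, 177.6]
ft_force: [0.6, -0.4, 0.3]
finger_gap: 85.6
```

Emit:
play_rows --deltas '[[[0,0,0],[0,0,0],0.2],[[0,0,0],[0,0,0],0.35],[[0,0,0],[0,0,0],0.5],[[0,0,0],[0,0,0],0.7],[[0,0,0],[0,0,0],1],[[0,0,0],[0,0,0],1]]' --force 70

```text
time: 17.6
tool_pos: [563.6, -248.1, 25.0]
tcp_rot: [-179.8, 0.3, 177.6]
ft_force: [1.3, -1.1, -0.8]
finger_gap: 35.0
```

Emit:
play_rows --deltas '[[[0,0,0],[0,0,0],1],[[0,0,-0.01],[0,0,0],1],[[0,0,-0.02],[0,0,0],1],[[0,0,-0.035],[0,0,0],1],[[0,0,-0.04],[0,0,0],1],[[0,0,-0.02],[0,0,0],1],[[0,0,0],[0,0,0],1],[[0,0,0],[0,0,0],1]]'

```text
time: 18.6
tool_pos: [562.8, -247.5, 159.0]
tcp_rot: [-179.8, 0.4, 177.6]
ft_force: [-1.0, -0.4, -2.1]
finger_gap: 34.8
```

```bash
python3 - <<'E'
from h import *
im,p=snap("wrist","w7.png");s=r.sense();print(p,s["finger_gap"],s["ft_force"],s["wrist_torque"])
y=np.radians(p[1][2]-180);d=np.array([np.cos(y),np.sin(y),0]);d[1]=np.sin(y)
for h in(4,-2): print(proj("wrist",[p[0]+d*113.1+[0,0,h],p[0]+d*55+[0,0,h+29]],p).round(1))
sd,_=snap("side","s7.png");u,v=proj("side",p[0]+[40,0,20])[0].astype(int);print(u,v)
o=np.zeros((600,800,3),np.uint8);o[:360,:600]=cv2.resize(im[180:300,220:420],(600,360),interpolation=2)
o[360:600,:300]=cv2.resize(sd[v-40:v+40,u-50:u+50],(300,240),interpolation=2);cv2.imwrite("pics/w7c.png",o)
E
```

```text
(array([ 562.81467764, -247.46510762,  158.97448814]), array([-179.79411448,    0.35081364,  177.5751679 ])) 34.74249060600299 [ 0.53418295 -0.64820825 -2.1114986 ] [-0.06504891  0.0478742   0.00873888]
[[314.1 395.2]
 [314.1 376.7]]
[[314.1 388.9]
 [314.1 368.4]]
298 112
```

View pics/w7c.png

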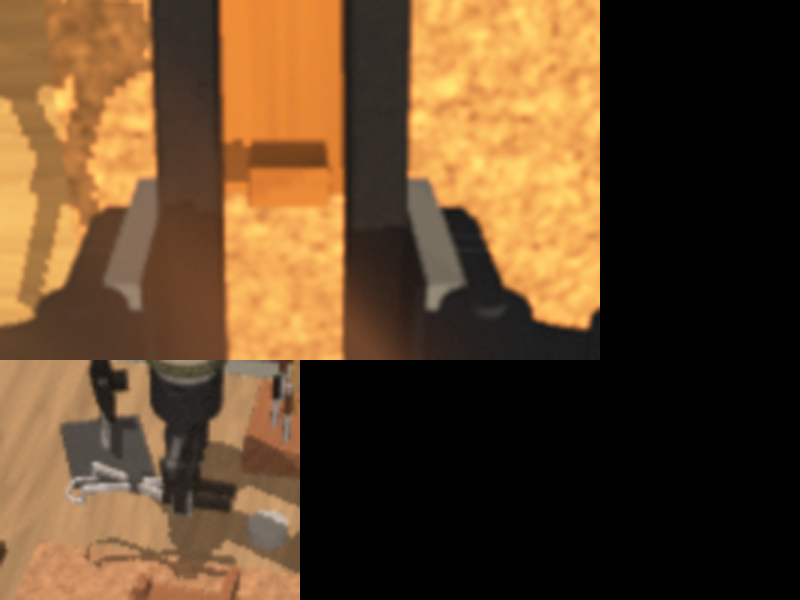

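The pliers are lifted with the handles squeezed parallel (gap 34.8 mm); the gripper hides the ring from the wrist camera. I'll carry them to the winder and check with the top and side cameras.

Emit:
play_rows --deltas '[[[0.005,0.018,0],[0,0,0],1],[[0.01,0.036,0],[0,0,0],1],[[0.013,0.047,0],[0,0,0],1],[[0.013,0.047,0],[0,0,0],1],[[0.013,0.047,0],[0,0,0],1],[[0.013,0.047,0],[0,0,0],1],[[0.013,0.047,0],[0,0,0],1],[[0.013,0.047,0],[0,0,0],1]]'

```text
time: 19.7
tool_pos: [473.7, 106.2, 149.0]
tcp_rot: [179.9, -0.5, 177.3]
ft_force: [0.4, 0.5, -1.7]
finger_gap: 34.7
```

Emit:
play_rows --deltas '[[[0.006,0.04,-0.002],[0,0,0],1],[[0.006,0.035,0],[0,-0.004,0],1],[[0.005,0.015,0],[0,0,0],1],[[0.002,0.005,0],[0,0,0],1],[[0,0,0],[0,0,0],1],[[0,0,0],[0,0,0],1]]'

```text
time: 20.45
tool_pos: [451.8, 207.6, 147.2]
tcp_rot: [-180.0, -0.7, 177.7]
ft_force: [-0.1, -0.4, -2.0]
finger_gap: 34.7
```

Emit:
play_rows --deltas '[[[-0.001,0.006,0.005],[0,-0.006,0],1],[[0,0.005,0.005],[0,-0.004,0],1],[[0,0.002,0.003],[0,0,0],1],[[0,0,0],[0,0,0],1],[[0,0,0],[0,0,0],1]]'

```text
time: 21.08
tool_pos: [453.9, 219.7, 132.9]
tcp_rot: [-180.0, -0.1, 177.5]
ft_force: [-0.1, 0.5, -1.7]
finger_gap: 34.8
```

```bash
python3 - <<'E'
from h import *
t,p=snap("top","t8.png");sd,_=snap("side","s8.png");print(p)
y=np.radians(p[1][2]-180);R=p[0]+[111.7*np.cos(y),111.7*np.sin(y),-2];print("ring est",R)
o=np.zeros((600,800,3),np.uint8)
for n,im,x in(("top",t,0),("side",sd,400)):
    u,v=proj(n,R)[0];u,v=int(u)-20,int(v)-30;print(n,"crop",u,v,"scale 10",proj(n,[R,[565.3,216.9,108]])-[u,v])
    o[:,x:x+400]=cv2.resize(im[v:v+60,u:u+40],(400,600),interpolation=2)
cv2.imwrite("pics/m8.png",o)
E
```

```text
(array([453.86523358, 219.7107575 , 132.87213235]), array([-1.79955036e+02, -1.05317535e-01,  1.77497505e+02]))
ring est [565.45870768 214.83361299 130.87213235]
top crop 232 140 scale 10 [[20.52649327 30.81732372]
 [21.12866536 32.24902565]]
side crop 253 206 scale 10 [[20.4953245  30.22987226]
 [20.94247166 35.82192372]]
```

View pics/m8.png

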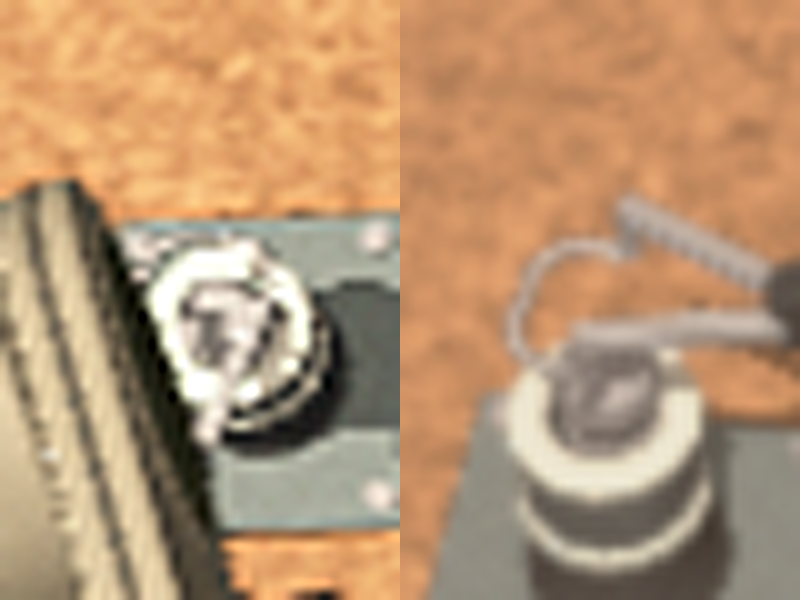

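The side crop shows the ring loop's left edge at crop x≈515, with jaw tips near (625,205) and (580,330). The ring may sit several mm farther in +x than nominal. I'll check numerically from the handle ends in the wrist image and a side difference image.

```bash
python3 - <<'E'
from h import *
im=cv2.imread("pics/w7.png");p=(np.array([562.815,-247.465,158.974]),np.array([-179.794,.3508,177.575]))
g=cv2.cvtColor(im,cv2.COLOR_BGR2HSV)[...,2].astype(int)
for a,b in((270,300),(335,362)):
    for row in(130,150,180,210):print(row,"dark cols",np.where(g[row,a-10:b+10]<80)[0]+a-10)
    c0=(a+b)//2;print("col profile",[(rw,int(np.median(g[rw,c0-3:c0+4]))) for rw in range(60,180,4)])
A=cv2.imread("pics/s7.png").astype(int);B=cv2.imread("pics/s8.png").astype(int)
d=np.abs(A-B).max(2)[220:250,258:300]
for i,row in enumerate(d): print(220+i,''.join('#' if x>45 else '+' if x>22 else '.' for x in row))
E
```

```text
130 dark cols []
150 dark cols []
180 dark cols [271 272 273 274 275 276 277 278 279 280 281 282 283 284 285 286 287 288
 289 290 291 292]
210 dark cols [272 273 274 275 276 277 278 279 280 281 282 283 284 285 286 287 288 289
 290 291 292]
col profile [(60, 248), (64, 249), (68, 250), (72, 248), (76, 238), (80, 244), (84, 246), (88, 250), (92, 254), (96, 244), (100, 240), (104, 242), (108, 232), (112, 245), (116, 242), (120, 254), (124, 240), (128, 183), (132, 234), (136, 232), (140, 232), (144, 222), (148, 228), (152, 254), (156, 244), (160, 76), (164, 32), (168, 50), (172, 51), (176, 52)]
130 dark cols []
150 dark cols []
180 dark cols [335 336 337 338 339 340 341 342 343 344 345 346 347 348 349 350 351 352
 353 354 355]
210 dark cols [335 336 337 338 339 340 341 342 343 344 345 346 347 348 349 350 351 352
 353 354 355]
col profile [(60, 248), (64, 249), (68, 231), (72, 253), (76, 241), (80, 247), (84, 249), (88, 251), (92, 254), (96, 252), (100, 252), (104, 253), (108, 247), (112, 248), (116, 249), (120, 250), (124, 254), (128, 176), (132, 241), (136, 239), (140, 240), (144, 229),
[... 801 characters left out ...]
.......#......................+###########
236 ......+#................++.++++########++#
237 .....+#+.......+....+++########+########+#
238 .....+#.....+#+.++#######################+
239 .....+#.....++..++++++#+++++++++##########
240 .....+#+.....++.....+++++++############+##
241 ......+++#.+++######+........+#####++.+##+
242 .......+##+.+#######++##.......+####+..###
243 .........##++######+++##+........+########
244 ..........##+###.....+###.........+#######
245 ............+###....................+#####
246 .............##...................++######
247 ...........................++#############
248 ...........................+##############
249 .....................................++##+
```

```bash
python3 - <<'E'
from h import *
p=(np.array([562.815,-247.465,158.974]),np.array([-179.794,.3508,177.575]))
R=Ro.from_euler('xyz',p[1],degrees=True).as_matrix()
for h in(20,23,26):
    P=(plane("wrist",[(281.5,159.5),(345,159.5),(281.5,166),(345,166),(271.5,180),(355.5,180)],p[0][2]+h,p)-p[0])@R
    print(h,P[:,:2].round(1).tolist())
    Q=(plane("wrist",[(281.5,159.5),(345,159.5)],p[0][2]+h-14,p)-p[0])@R; print("  bottom edge",Q[:,:2].round(1).tolist())
# same end-edge in w6 (on rest)
p6=(np.array([528.202,-248.067,229.491]),np.array([-179.732,1.6704,-179.837]))
im=cv2.imread("pics/w6.png");g=cv2.cvtColor(im,cv2.COLOR_BGR2HSV)[...,2]
print("w6",[(k,g[k,290:296].tolist(),g[k,344:350].tolist()) for k in range(146,162,2)])
print(plane("wrist",[(292,152),(347,153)],48,p6).round(1),plane("wrist",[(292,152),(347,153)],34,p6).round(1))
print(proj("side",[[565.3,216.9,108],[565.3,216.9,85]]),proj("side",[[592,216.9,85]]))
E
```

```text
20 [[54.5, -13.1], [54.6, 12.1], [51.9, -13.2], [51.9, 12.1], [46.1, -17.4], [46.2, 16.6]]
  bottom edge [[51.9, -14.6], [52.0, 13.5]]
23 [[55.1, -12.8], [55.1, 11.8], [52.5, -12.8], [52.5, 11.8], [46.9, -17.0], [46.9, 16.1]]
  bottom edge [[52.5, -14.3], [52.5, 13.2]]
26 [[55.6, -12.5], [55.7, 11.4], [53.1, -12.5], [53.2, 11.5], [47.7, -16.5], [47.7, 15.7]]
  bottom edge [[53.1, -13.9], [53.1, 12.9]]
w6 [(146, [133, 129, 125, 124, 129, 131], [248, 247, 245, 241, 240, 243]), (148, [148, 148, 148, 147, 145, 139], [152, 153, 152, 151, 152, 160]), (150, [150, 144, 140, 145, 166, 198], [129, 126, 127, 126, 123, 123]), (152, [38, 35, 36, 42, 99, 177], [179, 175, 176, 177, 181, 184]), (154, [47, 46, 44, 40, 66, 132], [31, 34, 44, 63, 81, 101]), (156, [44, 44, 42, 44, 65, 127], [32, 40, 44, 43, 38, 38]), (158, [44, 45, 43, 44, 53, 109], [36, 43, 44, 43, 42, 42]), (160, [45, 46, 45, 43, 42, 96], [42, 45, 46, 43, 43, 52])]
[[ 508.1 -272.1   48. ]
 [ 508.8 -214.2   48. ]] [[ 510.8 -273.1   34. ]
 [ 511.5 -212.8   34. ]]
[[273.94247166 241.82192372]
 [274.52070478 246.65160301]] [[265.04341407 245.03114918]]
```

```bash
python3 - <<'E'
from h import *
p=(np.array([453.865,219.711,132.872]),np.array([-179.955,-.105,177.4975]))
y=np.radians(p[1][2]-180);d=np.array([np.cos(y),np.sin(y),0])
B=cv2.imread("pics/s8.png");g=B.max(2)
for v in range(224,256): print(v,' '.join('%3d'%x for x in g[v,258:318:1]))
for c in(52.4,53.6,55,57.5,59): print(c,[proj("side",p[0]+d*c+[0,0,9+h])[0].round(1).tolist() for h in(11,14)], "ring",proj("side",p[0]+d*(c+58.1)+[0,0,-2])[0].round(1))
E
```

```text
224 201 199 196 198 194 193 201 205 208 205 200 209 217 217 209 204 198 188 199 221 229 217 198 190 191 195 194 195 208 215 217 219 217 212 207 206 209 216 212 213 206 205 203 205 208 198 177  96  58  59  57  58  57  57  56  56  57  57  57  54
225 201 190 192 195 193 202 204 203 217 223 220 215 212 211 204 196 192 182 190 203 221 213 199 192 190 196 194 198 207 213 216 218 211 207 203 207 213 209 199 197 203 199 203 210 210 195 181  93  59  57  57  58  56  58  56  55  58  58  57  57
226 208 203 202 200 204 214 210 209 218 220 215 208 207 206 197 182 181 192 193 191 197 193 201 196 196 204 202 202 210 212 208 204 204 198 196 200 203 200 195 196 195 190 188 200 209 210 193 102  61  55  57  60  60  58  58  56  57  55  54  53
227 216 211 204 206 210 220 218 218 218 214 201 199 208 208 197 182 168 170 185 190 193 190 194 194 209 212 202 193 197 207 200 198 197 192 192 200 203 204 204 204 198 189 188 204 214 218 198 100  60  57  57  59  58  58  57  57  56  55  52  52
228 215 212 203 206 212 220 221 222 220 207 191 194 208 208 191 186 161 150 167 169 185 191 194 193 200 199 197 185 190 201 
[... 6288 characters left out ...]
235 233 227 203 157 122  94  89 114 161 107 110 140 144 144 143 145 144 145 146 144 145 135 144 202 201 202 210 206 201 206 211 209 192 133 122 118 116 117 124 124 127 129 128
255 157 149 144 145 145 148 149 152 107 113 142 159 178 200 219 203 189 171 159 135 109  94  92  97 148 190 107 107 141 144 143 143 145 145 146 145 145 143 135 172 208 205 204 212 213 210 214 212 202 183 134 119 113 118 123 132 131 126 126 128
52.4 [[294.9, 235.8], [294.8, 235.1]] ring [273.9 236.3]
53.6 [[294.4, 235.7], [294.4, 235.0]] ring [273.5 236.2]
55 [[293.9, 235.6], [293.9, 234.9]] ring [273.  236.1]
57.5 [[293.0, 235.4], [292.9, 234.7]] ring [272.1 235.9]
59 [[292.4, 235.3], [292.4, 234.6]] ring [271.5 235.8]
```

Emit:
play_rows --deltas '[[[0.002,0.002,0.006],[0,0,0],1],[[0.001,0,0.006],[0,0,0],1],[[0,0,0.003],[0,0,0],1],[[0,0,0],[0,0,0],1],[[0,0,0],[0,0,0],1]]'

```text
time: 21.8
tool_pos: [450.6, 221.8, 116.7]
tcp_rot: [-180.0, -0.1, 177.5]
ft_force: [0.6, -0.6, -2.6]
finger_gap: 34.7
```

Emit:
play_rows --deltas '[[[-0.0005,0,0.003],[0,0,0],1],[[0,0,0.003],[0,0,0],1],[[0,0,0.002],[0,0,0],1],[[0,0,0],[0,0,0],1]]'

```text
time: 22.3
tool_pos: [451.4, 221.8, 108.5]
tcp_rot: [-180.0, -0.1, 177.5]
ft_force: [-1.5, -0.3, -1.2]
finger_gap: 34.7
```

```bash
python3 -c "
from h import *
s=r.sense();print(s['tool_pos'],s['tcp_rot'],s['ft_force'],s['wrist_torque'])"
```

```text
[451.3826086  221.83843909 108.46001684] [-1.79963717e+02 -8.27788667e-02  1.77484019e+02] [-1.46961417 -0.33120211 -1.17565603] [-0.06450749  0.05096595  0.0073433 ]
```

Emit:
play_rows --deltas '[[[0,0,0.002],[0,0,0],1],[[0,0,0.002],[0,0,0],1],[[0,0,0.001],[0,0,0],1],[[0,0,0],[0,0,0],1]]'

```text
time: 22.8
tool_pos: [451.4, 221.9, 103.2]
tcp_rot: [-180.0, -0.1, 177.5]
ft_force: [-0.3, 0.0, -1.7]
finger_gap: 34.9
```

Emit:
play_rows --deltas '[[[-0.001,0,0],[0,0,0],1],[[-0.001,0,0],[0,0,0],1],[[0,0,0],[0,0,0],1]]'

```text
time: 23.18
tool_pos: [453.7, 221.8, 103.4]
tcp_rot: [-180.0, -0.1, 177.5]
ft_force: [0.6, 0.6, -2.3]
finger_gap: 34.5
```

Emit:
play_rows --deltas '[[[-0.001,0,0],[0,0,0],1],[[-0.001,0,0],[0,0,0],1],[[0,0,0],[0,0,0],1]]'

```text
time: 23.55
tool_pos: [455.9, 221.7, 103.4]
tcp_rot: [-180.0, -0.0, 177.5]
ft_force: [-0.6, 0.1, -1.8]
finger_gap: 34.8
```

Emit:
play_rows --deltas '[[[0.002,0,0],[0,0,0],1],[[0.002,0,0],[0,0,0],1],[[0.001,0,0],[0,0,0],1],[[0,0,0],[0,0,0],1]]'

```text
time: 24.05
tool_pos: [450.4, 222.0, 103.4]
tcp_rot: [-180.0, -0.1, 177.5]
ft_force: [-0.5, -0.3, -2.4]
finger_gap: 35.0
```

Emit:
play_rows --deltas '[[[0.001,0,0],[0,0,0],1],[[0.001,0,0],[0,0,0],1],[[0,0,0],[0,0,0],1]]'

```text
time: 24.42
tool_pos: [449.1, 222.1, 103.7]
tcp_rot: [-180.0, 0.0, 177.5]
ft_force: [1.8, 0.6, -3.2]
finger_gap: 35.0
```

Emit:
play_rows --deltas '[[[0.0015,0,0],[0,0,0],1],[[0.001,0,0],[0,0,0],1],[[0,0,0],[0,0,0],1]]'

```text
time: 24.8
tool_pos: [449.1, 222.1, 104.6]
tcp_rot: [180.0, 0.4, 177.4]
ft_force: [0.9, 0.1, -1.7]
finger_gap: 34.7
```

The ring's far side touches the axle at TCP x≈449.2, so centred is about 451.3. I'll recentre and descend gently until the ring just feels the spool top, which gives a height reference.

Emit:
play_rows --deltas '[[[-0.0012,0,0.002],[0,0.003,0],1],[[-0.001,0,0.003],[0,0.002,0],1],[[0,0,0.003],[0,0,0],1],[[0,0,0.001],[0,0,0],1],[[0,0,0],[0,0,0],1]]'

```text
time: 25.42
tool_pos: [450.0, 222.0, 94.1]
tcp_rot: [180.0, -0.1, 177.5]
ft_force: [-0.4, -0.4, -1.3]
finger_gap: 34.6
```

Emit:
play_rows --deltas '[[[-0.001,0,0.001],[0,0,0],1],[[0,0,0.001],[0,0,0],1],[[0,0,0],[0,0,0],1]]'

```text
time: 25.8
tool_pos: [451.2, 222.0, 92.2]
tcp_rot: [180.0, -0.1, 177.5]
ft_force: [0.1, -0.8, -2.7]
finger_gap: 35.3
```

Emit:
play_rows --deltas '[[[0,0,0.001],[0,0,0],1],[[0,0,0.001],[0,0,0],1],[[0,0,0],[0,0,0],1]]'

```text
time: 26.18
tool_pos: [451.3, 222.0, 90.2]
tcp_rot: [180.0, -0.1, 177.5]
ft_force: [-0.0, 0.2, -2.6]
finger_gap: 34.8
```

Emit:
play_rows --deltas '[[[0,0,0.001],[0,0,0],1],[[0,0,0.001],[0,0,0],1],[[0,0,0],[0,0,0],1]]'

```text
time: 26.55
tool_pos: [451.4, 222.1, 88.5]
tcp_rot: [180.0, -0.1, 177.5]
ft_force: [-2.5, -0.2, 0.3]
finger_gap: 34.4
```

Emit:
play_rows --deltas '[[[0,0,0.001],[0,0,0],1],[[0,0,0.0005],[0,0,0],1],[[0,0,0],[0,0,0],1]]'

```text
time: 26.92
tool_pos: [451.6, 222.3, 87.6]
tcp_rot: [180.0, -0.1, 177.5]
ft_force: [-2.1, -0.6, 2.6]
finger_gap: 34.9
```

Contact with the spool is at TCP z≈89 (ring mid 86.5), agreeing with the estimate. Raise about 2.5 mm.

Emit:
play_rows --deltas '[[[0,0,-0.002],[0,0,0],1],[[0,0,-0.001],[0,0,0],1],[[0,0,-0.0005],[0,0,0],1],[[0,0,0],[0,0,0],1],[[0,0,0],[0,0,0],1]]'

```text
time: 27.55
tool_pos: [451.3, 222.0, 90.3]
tcp_rot: [180.0, -0.1, 177.5]
ft_force: [1.4, 1.0, -2.4]
finger_gap: 34.8
```

```bash
python3 -c "
from h import *
F=[]
for i in range(5):
  s=r.sense();F.append(s['ft_force']);eyes.snapshot('top')
print(s['tool_pos'],s['tcp_rot'],np.mean(F,0),s['wrist_torque'],s['finger_gap'],s['qd'])"
```

```text
[451.4182018  222.0647054   90.46242825] [ 1.79979531e+02 -8.26656618e-02  1.77460858e+02] [ 0.38054808  0.15697591 -1.93024826] [-0.00198369  0.09193105  0.01705415] 35.08130062515428 [ 0.05455727 -0.03059635 -0.05335011 -0.01472207  0.05844175 -0.0674712 ]
```

Emit:
play_rows --deltas '[[[0,0.001,-0.0005],[0,0,0],1],[[0,0.001,-0.0005],[0,0,0],1],[[0,0,0],[0,0,0],1]]'

```text
time: 28.18
tool_pos: [451.6, 224.3, 91.6]
tcp_rot: [180.0, -0.1, 177.5]
ft_force: [-0.2, 0.3, -2.1]
finger_gap: 34.9
```

Emit:
play_rows --deltas '[[[0,0.001,0],[0,0,0],1],[[0,0.001,0],[0,0,0],1],[[0,0,0],[0,0,0],1]]'

```text
time: 28.55
tool_pos: [451.7, 225.3, 91.4]
tcp_rot: [-179.9, -0.1, 177.4]
ft_force: [-0.3, -2.7, -1.1]
finger_gap: 34.8
```

Emit:
play_rows --deltas '[[[0,0.001,0],[0,0,0],1],[[0,0.001,0],[0,0,0],1],[[0,0,0],[0,0,0],1]]'

```text
time: 28.92
tool_pos: [451.7, 225.8, 91.1]
tcp_rot: [-179.8, -0.1, 177.3]
ft_force: [-0.0, -4.8, -2.1]
finger_gap: 34.7
```

Emit:
play_rows --deltas '[[[0,-0.003,0],[-0.002,0,0],1],[[0,-0.003,0],[0,0,0],1],[[0,-0.001,0],[0,0,0],1],[[0,0,0],[0,0,0],1]]'

```text
time: 29.42
tool_pos: [451.4, 219.7, 91.4]
tcp_rot: [180.0, -0.1, 177.4]
ft_force: [-0.3, -0.3, -1.6]
finger_gap: 34.6
```

Emit:
play_rows --deltas '[[[0,-0.001,0],[0,0,0],1],[[0,-0.001,0],[0,0,0],1],[[0,0,0],[0,0,0],1]]'

```text
time: 29.8
tool_pos: [451.3, 217.8, 91.4]
tcp_rot: [180.0, -0.1, 177.4]
ft_force: [-0.0, -0.4, -1.2]
finger_gap: 34.5
```

Emit:
play_rows --deltas '[[[0,-0.001,0],[0,0,0],1],[[0,-0.001,0],[0,0,0],1],[[0,0,0],[0,0,0],1]]'

```text
time: 30.18
tool_pos: [451.3, 216.1, 91.5]
tcp_rot: [179.9, -0.1, 177.4]
ft_force: [0.1, 0.8, -2.6]
finger_gap: 35.0
```

Emit:
play_rows --deltas '[[[0,-0.001,0],[0,0,0],1],[[0,0,0],[0,0,0],1]]'

```text
time: 30.42
tool_pos: [451.3, 215.7, 91.7]
tcp_rot: [179.9, -0.1, 177.5]
ft_force: [-1.1, 2.8, -2.6]
finger_gap: 35.0
```

Emit:
play_rows --deltas '[[[0,0.003,0],[0,0,0],1],[[0,0.0015,0],[0,0,0],1],[[0,0,0],[0,0,0],1],[[0,0,0],[0,0,0],1]]'

```text
time: 30.92
tool_pos: [451.4, 219.7, 91.5]
tcp_rot: [179.9, -0.1, 177.4]
ft_force: [-0.8, 0.5, -2.3]
finger_gap: 35.2
```

Emit:
play_rows --deltas '[[[0,0.0008,0.0003],[0,0,0],1],[[0,0,0],[0,0,0],1],[[0,0,0],[0,0,0],1],[[0,0,0],[0,0,0],1]]'

```text
time: 31.42
tool_pos: [451.4, 220.4, 91.1]
tcp_rot: [180.0, -0.1, 177.4]
ft_force: [0.9, -0.1, -2.1]
finger_gap: 34.8
```

```bash
python3 - <<'E'
from h import *
F=[]
for i in range(5):
  s=r.sense();F.append(s['ft_force']);im,_=snap("side","s9.png")
print(s['tool_pos'],s['tcp_rot'],np.mean(F,0).round(2),s['finger_gap'],np.abs(s['qd']).max())
g=im.max(2)
a=cv2.imread("pics/s8.png").max(2)
for k in(252,253,254): print([int(x) for x in a[k,262:286]],[int(x) for x in g[k,262:286]])
E
```

```text
[451.44098155 220.36278227  91.11586573] [ 1.79951584e+02 -8.92850524e-02  1.77398612e+02] [ 0.08 -0.07 -2.35] 34.637883845271226 0.11057917365035103
[145, 147, 154, 189, 231, 238, 237, 236, 230, 227, 226, 226, 227, 231, 236, 238, 236, 230, 198, 126, 97, 117, 100, 110] [147, 148, 156, 191, 229, 231, 225, 209, 182, 171, 153, 148, 179, 225, 233, 228, 228, 228, 195, 123, 96, 115, 100, 107]
[144, 146, 143, 142, 185, 228, 236, 237, 237, 237, 237, 237, 237, 237, 237, 235, 224, 184, 130, 91, 95, 126, 104, 109] [147, 145, 144, 146, 185, 228, 235, 232, 223, 197, 168, 155, 189, 233, 237, 234, 223, 184, 130, 92, 97, 127, 105, 98]
[145, 145, 144, 145, 127, 166, 216, 231, 233, 235, 237, 236, 235, 233, 227, 203, 157, 122, 94, 89, 114, 161, 107, 110] [145, 147, 146, 143, 128, 168, 214, 229, 232, 225, 209, 197, 224, 233, 228, 206, 158, 123, 95, 89, 114, 160, 107, 97]
```

The arm is still and the only load is the pliers' weight. The spool's outline in the side view hasn't moved, so I'm handing in.

```bash
python3 -c "
from h import *
print(r.hand_in())
s=r.sense();print(s['time'],s['tool_pos'],s['ft_force'],s['finger_gap'])"
```

```text
the job is handed in; nothing more can be done
None
the job is handed in; nothing more can be done
```

The spool is on the winder's shoulder and let go. The pliers are holding the ring spread at groove height, and the job was handed in at about 32 s. The hand-in gives no verdict, so this rests on my own checks.

**Last checks**
- **Ring height:** the ring touched the spool top at TCP z ≈ 89 mm, and I raised it to 91.1 mm. That puts its middle at about 88.7 mm, against a target of 89 mm.
- **Ring centring:** sideways I touched the groove at both ends (y ≈ 225.0 and 216.2 mm) and centred between them, ending about 0.2 mm off. Along x I touched only the ring's far side; x relies on that plus the nominal 2 mm clearance, because the other side is open.
- **Load and level:** the mean force was about 2.3 N, which is just the pliers' weight. The tool was within 0.1° of vertical and still.
- **Spool:** its outline in the side view did not move while I probed with the ring.

**Checks that disagreed**
- **Ring position along the pliers:** camera estimates spread by about 5 mm, so I used touch instead.
- **Finger gap:** it read 34.8 mm on the squeezed handles, against 39 mm nominal. It also read 52 mm on the 54 mm spool, so I put this down to yielding pads or a soft stop at 70 N. I could not measure `spread_left` directly.

I did not compare the other bench objects before and after, but the arm did not go near them.

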